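# Switch on the camera rig's drive under its red guard

## Robot

A 7-joint arm with a two-finger parallel gripper is mounted at the origin on the work surface. World frame = base frame: x ahead of the robot, y to its left, z up, the work surface at z = 0. Lengths are in m, angles in rad, forces in N, time in s.
With the tool pointing down it reaches from about 0.425 to 0.95 m from the base axis. Payload 4.7 kg.
Tool frame: the origin (TCP) lies on the centre line of the jaws, within the pads' length; the fingertips stand robot.nose_length ahead of it and the grasp point (between the pads) lies 8 mm behind it (robot.nose_length is the distance from the TCP to the fingertips, in m); z points along the fingers, y is the line along which they close (so a half turn about z gives the same grasp; the last joint's range is limited). The gripper opens to 85 mm and grips with 20 to 120 N. Pads are 22 mm wide; open, the fingers measure 114 mm over their backs; the gripper's body (76 mm by 85 mm) begins 54 mm behind the grasp point. The pads swing forward as they close: fully open they stand 13 mm farther back than shut.
Start: joints at [-1.35, 0.469, -0.049, 1.532, 0.024, 1.141, -0.082], TCP at [0.167, 0.654, 0.242] pointing down, gripper open.
Joint ranges: [-2.59, 2.59], [-0.33, 1.99], [-1.39, 1.29], [0.1, 2.45], [-1.04, 4.18], [0.21, 1.99], [-2.66, 2.66]. Speed limits (rad/s): [2.57, 2.57, 3.14, 3.14, 3.14, 3.14, 3.14].

## Interface

Orientations are given as [roll, pitch, yaw] about the fixed x, y, z axes, in that order (R = Rz(yaw) Ry(pitch) Rx(roll)).
In Python, from plant import robot gives the robot as it stands. Calls block until the motion is done:
- robot.goto(position, orientation): joint-space move of the TCP to a pose.
- robot.move_straight(position, vel=0.15, attitude=None, contact_N=None): straight line of the TCP; attitude=None keeps the orientation; vel is the mean speed in m/s. With contact_N (N) it stops when the force on the tool has changed by that much, and returns True; else False.
- robot.move_joints(angles): joint-space move.
- robot.grip(opening, strength=None): opening from 0.0 (shut) to 1.0 (fully open); strength is the grip in N (None keeps the last); returns when the fingers have stopped.
- robot.sleep(seconds).
- robot.inverse_kinematics(position, orientation): joint angles nearest the present ones, or None.
- robot.sense(): the state.
- robot.grab_frame(name): name is "scene" or "top" or "wrist"; returns a dict with "image" (400x640x3 uint8, red, green, blue), "range_z" (400x640 float32, m along the optical axis (not along the pixel's ray), 0 where there is no reading), "fx", "fy", "cx", "cy" (pixels), "dist_coeffs" ([k1, k2, p1, p2, k3] as OpenCV has them; the pictures are not rectified), "R" (3x3) and "t" (3): a world point X has camera coordinates R X + t. Camera axes: x right, y down, z forward; pixel columns grow to the right and rows downward; lengths in m; the calibration is good to about 2 mm. A picture is of the moment at which its call begins.
A pose or a line that the arm cannot do raises robot.IKError and nothing moves.
- robot.close_job(): hands the job in; it is judged then, once.
The state is a dict: "t": time; "joint_pos": joint angles; "joint_velocities": joint speeds; "effort": joint torques, N m; "tcp_pos": TCP position; "tcp_rot": TCP orientation; "wrist_force": force on the tool from outside, world axes, zero at the start; "torque": the same for the moment, N m; "opening": opening from 0.0 (shut) to 1.0 (fully open); "gripper_force": force on a finger pad.
Only numpy, scipy, OpenCV 4.12 (cv2) and the standard library are available. Lean on these libraries where they do the work, as an engineer would, in place of code of your own. Each camera call takes 0.05 s, during which the arm holds its last target. There are 200 camera calls.

## Task

Switch on the camera rig's drive: lift the red guard with the back of a finger and, while it is up, push the toggle beneath it over to on, towards the guard's hinge, with the fingertip; then draw the finger out and let the guard drop shut over the toggle. Pick nothing up, and leave the yellow-guarded switch, which is on already, and the things lying around the box where they are.

Things in the scene. Friction and masses are not known exactly. Their poses are not given: they have to be found in the camera images.
- switch_box: grey cast switch box of the camera rig, screwed to the bench, 120 (x) x 220 (y) x 60 mm high; origin: centre of its underside on the bench, its front edge faces away from the robot, and its x axis points from the front edge to its rear, roughly back to the robot; z up. Two guarded switches sit side by side on its flat top along the front edge, at y = +50 and -50 mm, either colour in either place
- red_switch: fixed base plate (74 x 70 x 3 mm) of the switch with the see-through red guard; origin: centre of its underside, on the box's top (60 mm above the bench); x axis points to the box's rear, towards the guard's hinge and the robot; the box's front edge is 40 mm before this origin. Toggle pivot at x = -4, z = 5 mm; the switch's nut is 10 mm high at most; guard hinge along y at x = +34, z = 12 mm
- red_tab (a point): on the underside of the solid red finger tab (52 mm wide, 3 mm thick) at the middle of the guard's front. Shut, the tab juts out level 16 mm over the box's front edge, its underside 20 mm above the box's top, with free air below it down to the bench; its outer edge is 9 mm before this point. x axis points to the hinge while shut
- red_guard (a joint): opening angle of the see-through red guard, rad: 0 shut, 1.75 fully back. A cover 68 mm wide (62 inside), 74 long, 48 high, with side cheeks, and a front wall that ends at the tab. Hinged at its rear, 81 mm behind the tab point; a light return spring (about 1 N at the tab) always shuts it when let go, so it has to be held up
- red_toggle_tip (a point): tip of the steel toggle lever beneath the red guard; lever 34 mm long, 10 mm thick near the tip, 36 mm above the box's top when thrown either way
- red_toggle (a joint): angle of the red switch's toggle, rad: 0 off, leaning to the box's front edge, away from the robot; 0.8 on, leaning to the box's rear, towards the guard's hinge and the robot. It snaps over past the middle (0.4) and stays; 1 to 2 N at the tip; starts off
- yellow_switch: fixed base plate (74 x 70 x 3 mm) of the switch with the see-through yellow guard; origin: centre of its underside, on the box's top (60 mm above the bench); x axis points to the box's rear, towards the guard's hinge and the robot; the box's front edge is 40 mm before this origin. Toggle pivot at x = -4, z = 5 mm; the switch's nut is 10 mm high at most; guard hinge along y at x = +34, z = 12 mm
- yellow_tab (a point): on the underside of the solid yellow finger tab (52 mm wide, 3 mm thick) at the middle of the guard's front. Shut, the tab juts out level 16 mm over the box's front edge, its underside 20 mm above the box's top, with free air below it down to the bench; its outer edge is 9 mm before this point. x axis points to the hinge while shut
- yellow_guard (a joint): opening angle of the see-through yellow guard, rad: 0 shut, 1.75 fully back. A cover 68 mm wide (62 inside), 74 long, 48 high, with side cheeks, and a front wall that ends at the tab. Hinged at its rear, 81 mm behind the tab point; a light return spring (about 1 N at the tab) always shuts it when let go, so it has to be held up
- yellow_toggle_tip (a point): tip of the steel toggle lever beneath the yellow guard; lever 34 mm long, 10 mm thick near the tip, 36 mm above the box's top when thrown either way
- yellow_toggle (a joint): angle of the yellow switch's toggle, rad: 0 off, leaning to the box's front edge, away from the robot; 0.8 on, leaning to the box's rear, towards the guard's hinge and the robot. It snaps over past the middle (0.4) and stays; 1 to 2 N at the tip; starts on
- tumbler: drinking glass, 68 mm wide, 95 mm high, standing to the right of the box (seen from the robot); origin: centre of its underside
- stapler: red stapler, 130 x 34 x 46 mm, lying to the left of the box (seen from the robot), long axis x; origin: centre of its underside
- usb_stick: blue memory stick, 63 x 21 x 9 mm, lying beyond the box, before its front edge, long axis x; origin: near the middle of its underside
- adaptor: black plug adaptor, 56 mm wide, 74 mm high with its pins up, standing at the box's rear, between it and the robot; origin: centre of its underside

How it is judged:
By the outcome, as a careful person would: the job done as asked, in the order asked, and still so for the second after the job is handed in, with the robot touching nothing.
It also fails if it takes over 38 s, if anything falls off the work surface, if the arm or the gripper's body presses on something with over 40 N, if the wrist force passes 120 N, or if a joint passes its speed limit or range.

## Working session

There is one attempt and no reset: what is moved stays moved. The work goes in short steps, each a Python script; the robot and the scene stay as the last script left them, time stands still between calls to the robot, and variables do not carry over. Pictures are saved under pics/ and viewed, at most 13 in all, crops included, and the job is handed in when it is done.

```bash
ls; mkdir -p pics
python3 - <<'E'
from plant import robot
import cv2,numpy as np,pickle
print(robot.nose_length, robot.sense()['t'])
for n in ['scene','top']:
    f=robot.grab_frame(n); pickle.dump(f,open(n+'.pkl','wb')); cv2.imwrite(f'pics/{n}.png',f['image'][:,:,::-1])
    print(n,f['fx'],f['fy'],f['dist_coeffs'],np.round(f['R'],3).tolist(),f['t'])
E
```

```text
pics
0.011 0.0
scene 467.1258738389458 467.1258738389458 [-0.07458336  0.          0.          0.          0.        ] [[0.097, 0.995, -0.009], [0.854, -0.088, -0.512], [-0.511, 0.042, -0.859]] [-0.07278297 -0.43256353  1.27076649]
top 489.45242290443235 489.45242290443235 [-0.08502314  0.          0.          0.          0.        ] [[-0.014, -1.0, -0.013], [-0.998, 0.015, -0.067], [0.068, 0.012, -0.998]] [0.05344873 0.58666401 0.93222635]
```

View pics/scene.png

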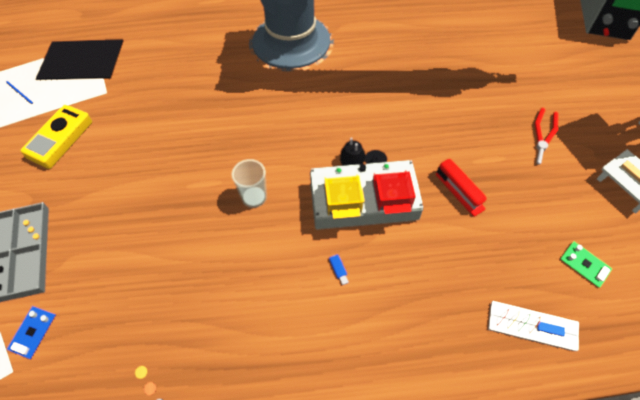

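View pics/top.png

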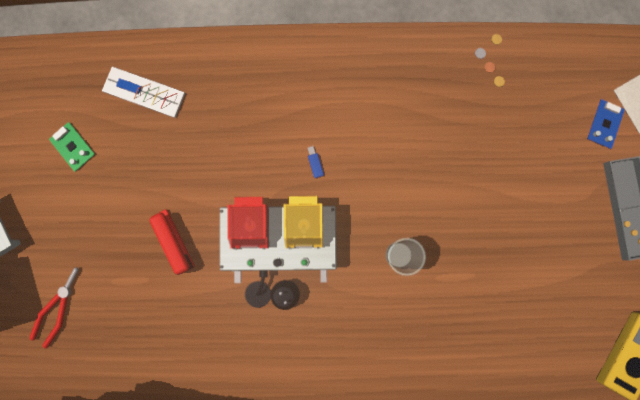

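The scene view shows the red guard at (395,187) with its tab at (398,209). In the top view the red tab is at about (249,202), the yellow tab at (303,201) and the USB stick at (316,162). Next I measure these with depth.

```bash
cat > h.py <<'E'
import cv2,numpy as np,pickle
def cloud(f):
    K=np.array([[f['fx'],0,f['cx']],[0,f['fy'],f['cy']],[0,0,1]])
    v,u=np.mgrid[:400,:640]
    p=cv2.undistortPoints(np.stack([u,v],-1).reshape(-1,1,2).astype(float),K,np.array(f['dist_coeffs'])).reshape(400,640,2)
    z=f['range_z'][...,None]
    c=np.concatenate([p*z,z],-1)
    X=(c-f['t'])@f['R']
    X[f['range_z']==0]=np.nan
    return X
E
python3 - <<'E'
from h import *
f=pickle.load(open('top.pkl','rb'));X=cloud(f)
hsv=cv2.cvtColor(f['image'],cv2.COLOR_RGB2HSV).astype(int)
h,s,v=hsv[...,0],hsv[...,1],hsv[...,2]
roi=np.zeros((400,640),bool);roi[185:285,210:345]=1
def rect(m):
    P=X[m][:,:2]; P=P[~np.isnan(P[:,0])]
    r=cv2.minAreaRect((P*1000).astype(np.float32)); return len(P),r,cv2.boxPoints(r).round().tolist()
z=X[...,2]
print('boxtop',rect(roi&(abs(z-.06)<.006)&(s<80)), np.nanmedian(z[roi&(s<60)&(z>.04)&(z<.08)]))
red=roi&((h<6)|(h>174))&(s>180)&(v>90)&(np.arange(640)[None]>222)
yel=roi&(h>18)&(h<32)&(s>120)
for n,m in [('red',red),('yel',yel)]:
    print(n,rect(m),np.nanpercentile(z[m],[5,50,95]))
    for zz,t in [((.072,.092),'tab'),((.1,.13),'roof')]:
        mm=m&(z>zz[0])&(z<zz[1])
        if mm.sum()>5: print(t,rect(mm),np.nanmedian(z[mm]), np.argwhere(mm).min(0),np.argwhere(mm).max(0))
usb=np.zeros_like(roi);usb[145:180,305:327]=1
print('usb',rect(usb&(h>95)&(h<130)&(s>100)))
ad=np.zeros_like(roi);ad[272:315,240:305]=1
mm=ad&(z>.02);print('adapt',rect(mm),np.nanpercentile(z[mm],[50,99]))
E
```

```text
boxtop (3749, ((527.3885498046875, 119.5846939086914), (217.60995483398438, 117.54734802246094), 89.2967529296875), [[467.0, 12.0], [585.0, 10.0], [587.0, 228.0], [470.0, 229.0]]) 0.05958895864093594
red (335, ((557.19091796875, 167.7915496826172), (91.69175720214844, 65.3861312866211), 1.4705783128738403), [[511.0, 199.0], [512.0, 134.0], [604.0, 136.0], [602.0, 202.0]]) [0.07983184 0.08361022 0.10837839]
tab (218, ((557.2454833984375, 165.66650390625), (91.69175720214844, 56.6268424987793), 1.4705783128738403), [[511.0, 193.0], [512.0, 136.0], [604.0, 139.0], [602.0, 195.0]]) 0.08234582718969743 [197 234] [247 266]
roof (117, ((558.0531005859375, 167.27064514160156), (59.15073776245117, 65.00997161865234), 3.0000152587890625), [[527.0, 198.0], [530.0, 133.0], [589.0, 136.0], [586.0, 201.0]]) 0.10635031321806487 [205 228] [238 265]
yel (1860, ((560.0164184570312, 69.86183166503906), (100.69823455810547, 71.6942367553711), 0.42917779088020325), [[509.0, 105.0], [510.0, 34.0], [611.0, 34.0], [610.0, 106.0]]) [0.07937461 0.10538292 0.10878968]
tab (340, ((555.9774169921875, 69.65838623046875), (91.99153900146484, 66.72579956054688), 1.360793948173523), [[509.0, 102.0], [511.0, 35.0], [603.0, 37.0], [601.0, 104.0]]) 0.0828811286038634 [196 285] [247 322]
roof (1373, ((554.0110473632812, 69.96003723144531), (67.40361785888672, 63.89470672607422), 89.19405364990234), [[522.0, 37.0], [585.0, 36.0], [586.0, 103.0], [523.0, 104.0]]) 0.10625957789199544 [204 283] [240 321]
usb (205, ((669.8639526367188, 46.0368537902832), (44.57981491088867, 18.325956344604492), 15.354963302612305), [[646.0, 49.0], [651.0, 31.0], [694.0, 43.0], [689.0, 61.0]])
adapt (782, ((424.44708251953125, 124.01250457763672), (87.73919677734375, 55.6873664855957), 68.08119201660156), [[382.0, 94.0], [434.0, 73.0], [467.0, 154.0], [415.0, 175.0]]) [0.04978743 0.07332531]
```

```bash
cat >> h.py <<'E'
from scipy.spatial.transform import Rotation as Ro
A=-0.014; F=np.array([np.cos(A),np.sin(A),0]); L=np.array([-np.sin(A),np.cos(A),0]); Z=np.array([0,0,1.])
H=np.array([.513,.1695,0])       # hinge centre, x forward away from robot
def pose(xf,z,tilt,flip,nose=.011,half=.0145):
    """xf: upper fingertip corner distance ahead of hinge, z world"""
    s,c=np.sin(tilt),np.cos(tilt)
    d=-s*F-c*Z; n=-c*F+s*Z
    p=H+xf*F+z*Z-half*n-nose*d
    y=n*flip; x=np.cross(y,d)
    return p,Ro.from_matrix(np.stack([x,y,d],1)).as_euler('xyz')
E
python3 - <<'E'
from h import *
from plant import robot
robot.grip(0.0,20)
s=robot.sense();print(s['t'],robot.nose_length,s['opening'],s['tcp_pos'],s['tcp_rot'])
for fl in (1,-1):
  for t in (25,30,35,40,45,50):
    r=[]
    for xf,z in [(.15,.2),(.12,.06),(.072,.068),(.06,.12),(.033,.092)]:
        q=robot.inverse_kinematics(*pose(xf,z,np.radians(t),fl)); r.append(None if q is None else np.round(q,2).tolist())
    print(fl,t,[x is not None for x in r],r[0],r[-1])
E
```

```text
0.8667 0.011 -0.00019639787214340316 [0.16683168 0.65408174 0.24232497] [ 3.14150065e+00 -4.02688595e-05  2.89175823e+00]
1 25 [True, True, True, True, True] [0.25, 1.04, -1.19, 1.12, 0.63, 1.81, 2.36] [0.36, 1.04, -1.19, 1.54, 0.63, 1.51, 2.22]
1 30 [True, True, True, True, True] [0.22, 1.08, -1.19, 1.05, 0.6, 1.9, 2.36] [0.35, 1.08, -1.19, 1.49, 0.6, 1.59, 2.23]
1 35 [True, True, True, True, True] [0.2, 1.13, -1.19, 0.99, 0.58, 1.98, 2.36] [0.33, 1.13, -1.19, 1.43, 0.57, 1.66, 2.24]
1 40 [True, True, True, True, True] [0.08, 1.04, -0.81, 0.93, 0.3, 1.98, 2.53] [0.32, 1.17, -1.19, 1.38, 0.54, 1.74, 2.24]
1 45 [False, True, True, True, True] None [0.3, 1.21, -1.19, 1.33, 0.51, 1.81, 2.24]
1 50 [False, True, True, True, True] None [0.29, 1.26, -1.19, 1.28, 0.47, 1.88, 2.23]
-1 25 [True, True, True, True, True] [-0.44, 0.79, 0.36, 1.18, -0.31, 1.65, -0.09] [-0.54, 0.72, 0.38, 1.61, -0.35, 1.32, -0.05]
-1 30 [True, True, True, True, True] [-0.41, 0.84, 0.34, 1.11, -0.32, 1.75, -0.1] [-0.5, 0.76, 0.34, 1.55, -0.34, 1.41, -0.06]
-1 35 [True, True, True, True, True] [-0.39, 0.89, 0.33, 1.05, -0.33, 1.85, -0.11] [-0.46, 0.8, 0.3, 1.49, -0.33, 1.5, -0.07]
-1 40 [True, True, True, True, True] [-0.37, 0.94, 0.32, 0.98, -0.34, 1.95, -0.11] [-0.43, 0.84, 0.27, 1.44, -0.32, 1.59, -0.08]
-1 45 [False, True, True, True, True] None [-0.42, 0.89, 0.26, 1.39, -0.33, 1.68, -0.08]
-1 50 [False, True, True, True, True] None [-0.4, 0.94, 0.26, 1.34, -0.34, 1.77, -0.08]
```

```bash
cat >> h.py <<'E'
T=np.radians(30)
def P(xf,z): return pose(xf,z,T,-1)
E
python3 - <<'E'
from h import *
from plant import robot
robot.goto(*P(.16,.2))
robot.move_straight(P(.125,.055)[0],vel=.15)
f=robot.grab_frame('scene');s=robot.sense();print(s['t'],s['tcp_pos'],P(.125,.055)[0],s['wrist_force'])
cv2.imwrite('pics/a.png',cv2.resize(f['image'][120:270,290:490,::-1],(800,600),interpolation=cv2.INTER_CUBIC))
E
```

```text
4.6083 [0.65704028 0.16751771 0.05848669] [0.65604335 0.16749726 0.05727628] [0.38692252 0.82436471 0.1812696 ]
```

View pics/a.png

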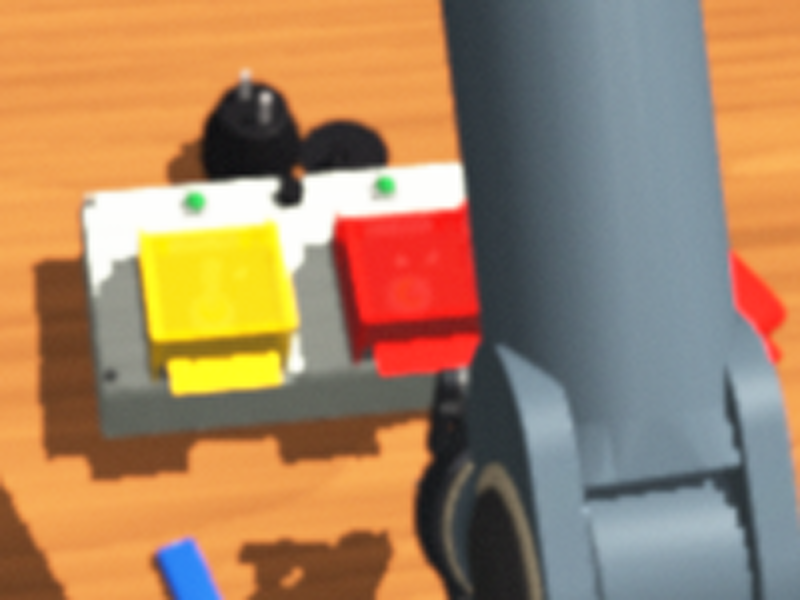

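The crop shows the red tab at (430,355) and the fingers just in front of it at (455,385). Nothing is touching yet, so I insert and lift.

Run:
```python
from h import *
from plant import robot
def go(x,z,v=.06,c=6):
    h=robot.move_straight(P(x,z)[0],vel=v,contact_N=c); s=robot.sense()
    print((x,z),h,round(s['t'],2),np.round(s['tcp_pos']-P(x,z)[0],4),np.round(s['wrist_force'],2)); return h
for w in [(.080,.055),(.080,.066),(.0772,.0782),(.0693,.0886),(.0606,.0925)]:
    if go(*w): break
for n in ('scene','top'):
    f=robot.grab_frame(n)
    cv2.imwrite(f'pics/b_{n}.png',cv2.resize(f['image'][120:270,290:490,::-1] if n=='scene' else f['image'][150:300,180:380,::-1],(800,600),interpolation=cv2.INTER_CUBIC))
    if n=='scene': cv2.imwrite('pics/b_s.png',f['image'][:,:,::-1])
```

```text
(0.08, 0.055) False 5.51 [ 0.0004 -0.0001  0.0001] [ 0.23  0.41 -0.51]
(0.08, 0.066) False 5.84 [ 0.0011 -0.      0.0006] [ 2.25  0.87 -0.6 ]
(0.0772, 0.0782) True 6.05 [ 0.004  -0.     -0.0063] [ 1.86  0.39 -1.44]
```

View pics/b_scene.png

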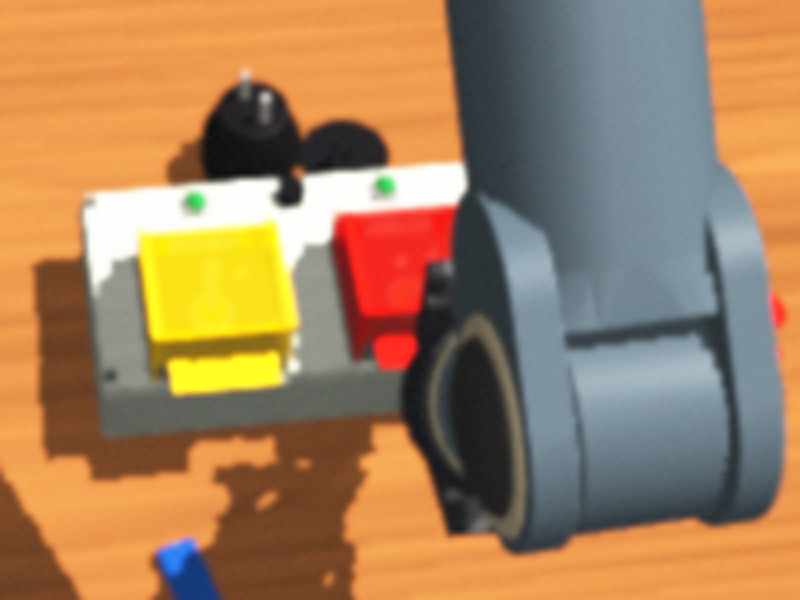

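The crop shows the gripper over the right half of the red guard, with the tab's left end at (395,350). The steady force is only about 2 N, so the stop was a transient. I continue in smaller steps.

```bash
cat >> h.py <<'E'
from plant import robot
def go(x,z,v=.05,c=15):
    h=robot.move_straight(P(x,z)[0],vel=v,contact_N=c); s=robot.sense()
    print((x,z),h,round(s['t'],2),np.round(s['tcp_pos']-P(x,z)[0],4),np.round(s['wrist_force'],2)); return h
E
python3 - <<'E'
from h import *
for w in [(.0772,.0782),(.073,.084),(.0693,.0886),(.0606,.0925)]:
    if go(*w): break
f=robot.grab_frame('top'); X=cloud(f)
print(np.round(np.nanmax(X[195:260,225:270,2]),3))
cv2.imwrite('pics/c.png',cv2.resize(f['image'][150:300,180:380,::-1],(800,600),interpolation=cv2.INTER_CUBIC))
E
```

```text
(0.0772, 0.0782) False 6.47 [ 0.0025 -0.     -0.0001] [8.57 1.46 1.77]
(0.073, 0.084) False 6.77 [ 0.0018 -0.0003  0.0001] [ 3.29  0.02 -0.  ]
(0.0693, 0.0886) False 7.03 [-0.0004 -0.0003 -0.0004] [ 2.07 -0.38  1.26]
(0.0606, 0.0925) False 7.38 [-0.001   0.0002 -0.0001] [-0.02  0.72 -0.98]
0.554
```

View pics/c.png

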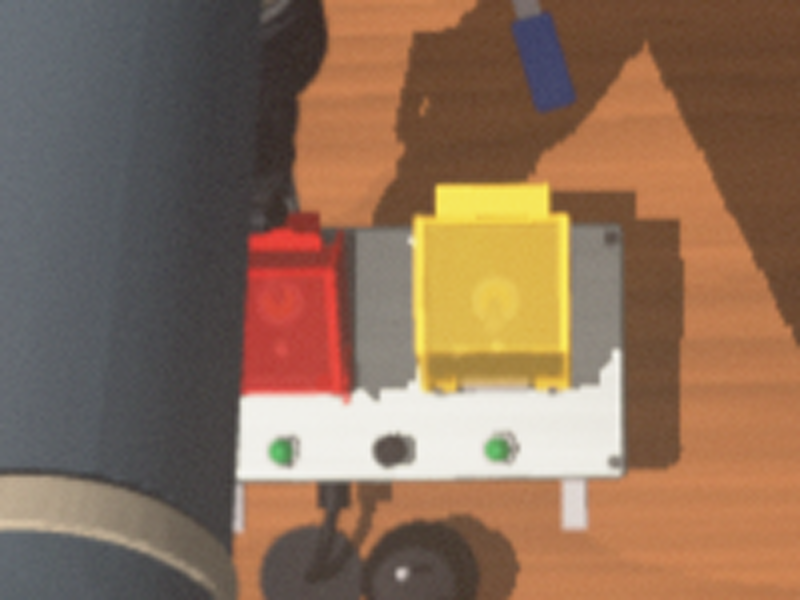

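The guard is up: the red tab's edge has moved back to row 212, and the front wall now shows at (300,250). Next I push the toggle.

Run:
```python
from h import *
for x in (.052,.046,.041,.037,.034):
    if go(x,.092): break
f=robot.grab_frame('top')
cv2.imwrite('pics/d.png',cv2.resize(f['image'][150:300,180:380,::-1],(800,600),interpolation=cv2.INTER_CUBIC))
```

```text
(0.052, 0.092) True 7.66 [ 0.0029 -0.      0.0004] [3.72 0.89 2.42]
```

View pics/d.png

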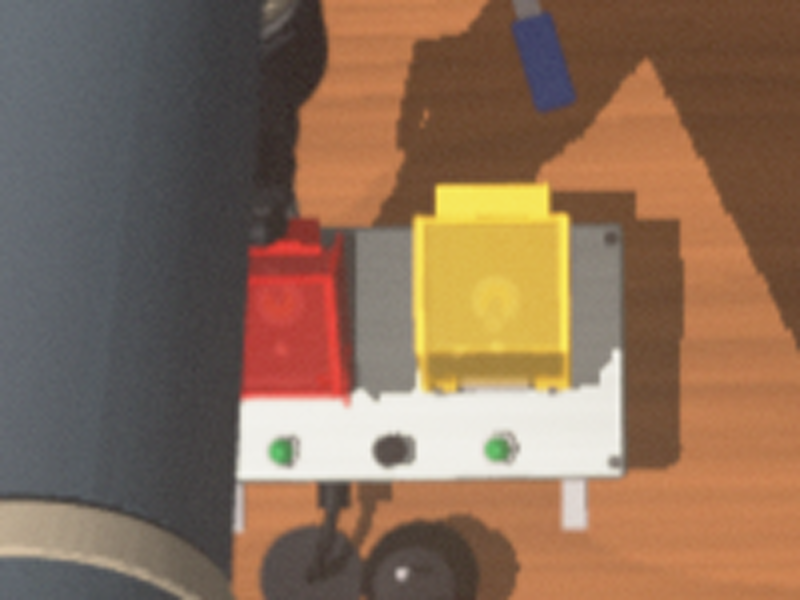

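The guard is still up and about unchanged. The fingertip met the toggle near its rounded top, at about z = 92 mm, and the force pointed upward. I back off, go a little lower and push more slowly.

Run:
```python
from h import *
go(.064,.092)
go(.064,.086)
for x in (.058,.054,.050,.046,.042,.038,.034):
    if go(x,.086,v=.03,c=20): break
```

```text
(0.064, 0.092) False 8.04 [ 0.0004 -0.     -0.0005] [1.57 0.6  1.15]
(0.064, 0.086) False 8.31 [-0.0005 -0.0002 -0.0006] [ 0.27  0.54 -0.02]
(0.058, 0.086) False 8.66 [ 0.0008 -0.0002  0.0008] [ 5.84 -1.19  1.89]
(0.054, 0.086) False 8.94 [ 0.004  -0.0003  0.002 ] [11.91  0.96  6.42]
(0.05, 0.086) False 9.22 [ 0.007  -0.0003  0.0035] [16.99  0.21 10.55]
(0.046, 0.086) False 9.51 [ 0.01   -0.0003  0.0049] [23.35 -0.21 14.8 ]
(0.042, 0.086) False 9.79 [ 0.0129 -0.0003  0.0064] [28.17 -0.59 20.41]
(0.038, 0.086) False 10.07 [ 0.0158 -0.0004  0.0079] [33.19 -0.34 26.14]
(0.034, 0.086) False 10.36 [ 0.0186 -0.0004  0.0094] [38.66  0.43 30.24]
```

It's blocked, and the reaction is directed up and forward. I back off now and look from the wrist camera while gently loaded.

Run:
```python
from h import *
go(.064,.090)
s0=robot.sense();
go(.053,.088,v=.03,c=10)
s=robot.sense();Fv=np.array(s['wrist_force'])-s0['wrist_force'];M=np.array(s['torque'])-s0['torque']
R=Ro.from_euler('xyz',s['tcp_rot']).as_matrix()
print('F',Fv,'M',M); print('U~',np.round(s['tcp_pos']-P(.053,.088)[0],4))
r=np.cross(Fv,M)/(Fv@Fv); print('r world',r,'r tool',R.T@r,'Fdir tool',R.T@Fv/np.linalg.norm(Fv))
f=robot.grab_frame('wrist');pickle.dump(f,open('w.pkl','wb'))
cv2.imwrite('pics/e.png',f['image'][:,:,::-1])
go(.066,.090)
```

```text
(0.064, 0.09) True 10.64 [-0.0095 -0.0001  0.0044] [3.83 1.09 2.71]
(0.053, 0.088) True 10.87 [ 0.0042 -0.0002  0.0033] [2.57 0.26 1.5 ]
F [-1.26293053 -0.83463763 -1.21834341] M [-0.097157    0.00659278  0.02555172]
U~ [ 0.0042 -0.0002  0.0033]
r world [-0.00352072  0.03989451 -0.02368054] r tool [0.03972199 0.00697304 0.02320077] Fdir tool [-0.44399842 -0.29073298  0.84754925]
(0.066, 0.09) False 11.24 [ 0.      0.0001 -0.0005] [ 1.56  0.34 -0.95]
```

View pics/e.png

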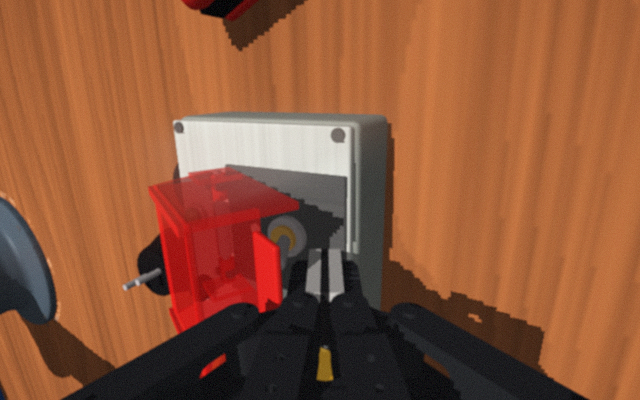

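The wrist view shows the guard open with its tab at (268,270) beside the left finger. The nut is at (285,235) and the finger knuckles at (240,310). The tab's near edge seems to touch the knuckle, so I zoom in.

Run:
```python
from h import *
f=pickle.load(open('w.pkl','rb'))
cv2.imwrite('pics/e2.png',cv2.resize(f['image'][190:340,200:400,::-1],(800,600),interpolation=cv2.INTER_CUBIC))
X=cloud(f)
for u,v in [(285,235),(285,262),(268,240),(268,300),(325,252),(300,252),(345,252),(240,310),(300,300),(350,300)]:
    p=X[v,u]; d=p-H; print((u,v),'xf %.3f lat %.3f z %.3f'%(d@F,d@L,p[2]))
```

```text
(285, 235) xf 0.042 lat 0.005 z 0.071
(285, 262) xf 0.055 lat 0.002 z 0.091
(268, 240) xf 0.068 lat 0.028 z 0.121
(268, 300) xf 0.068 lat 0.005 z 0.123
(325, 252) xf 0.074 lat 0.011 z 0.090
(300, 252) xf 0.045 lat -0.007 z 0.063
(345, 252) xf 0.072 lat -0.002 z 0.063
(240, 310) xf 0.071 lat 0.013 z 0.141
(300, 300) xf 0.085 lat 0.014 z 0.129
(350, 300) xf 0.099 lat 0.014 z 0.122
```

View pics/e2.png

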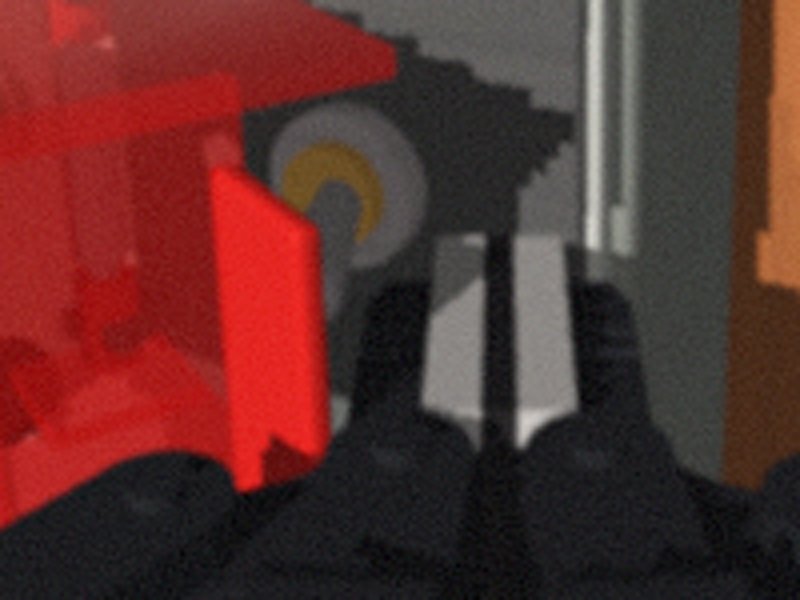

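The finger's narrow section is only about 35 mm long. With the jaws shut, the knuckle linkage catches the tab and jams the guard towards its hinge. With the jaws open, the backs should be the outermost surface. I withdraw, open the gripper, and measure the finger's back profile with the wrist depth camera.

Run:
```python
from h import *
for w in [(.077,.078),(.082,.062),(.12,.055)]: go(*w,v=.1,c=20)
robot.move_straight(P(.16,.17)[0],vel=.2)
robot.grip(1.0)
f=robot.grab_frame('wrist');pickle.dump(f,open('w2.pkl','wb'));s=robot.sense();print(s['t'],s['opening'],robot.nose_length)
X=cloud(f);R=Ro.from_euler('xyz',s['tcp_rot']).as_matrix()
Y=(X-s['tcp_pos'])@R   # tool coords
m=(Y[...,2]>-.09)&(Y[...,2]<.03)&(abs(Y[...,1])<.1)&(abs(Y[...,0])<.05)
for a in np.arange(-.09,.03,.006):
    q=m&(Y[...,2]>=a)&(Y[...,2]<a+.006)
    if q.sum()>3: y=Y[q][:,1];print('z %.3f n %d ymin %.3f ymax %.3f  x %.3f..%.3f'%(a,q.sum(),y.min(),y.max(),Y[q][:,0].min(),Y[q][:,0].max()))
cv2.imwrite('pics/g.png',f['image'][:,:,::-1])
```

```text
(0.077, 0.078) False 11.56 [ 0.0006 -0.     -0.0006] [2.76 0.26 0.12]
(0.082, 0.062) False 11.88 [-0.0012 -0.0003 -0.0012] [-0.52  0.19  0.68]
(0.12, 0.055) False 12.41 [-0.0004 -0.0001  0.    ] [-0.13  1.43 -0.36]
14.0 1.00304560917865 0.011
z -0.078 n 3131 ymin -0.072 ymax 0.072  x 0.011..0.019
z -0.072 n 7858 ymin -0.073 ymax 0.073  x 0.006..0.019
z -0.066 n 4635 ymin -0.073 ymax 0.074  x -0.002..0.019
z -0.060 n 7985 ymin -0.074 ymax 0.075  x -0.008..0.017
z -0.054 n 3556 ymin -0.074 ymax 0.075  x -0.010..0.015
z -0.048 n 1043 ymin -0.068 ymax 0.067  x 0.005..0.015
z -0.042 n 1410 ymin -0.053 ymax 0.052  x -0.004..0.012
z -0.036 n 1343 ymin -0.056 ymax 0.057  x -0.011..0.012
z -0.030 n 1304 ymin -0.056 ymax 0.057  x -0.012..0.012
z -0.024 n 1178 ymin -0.056 ymax 0.057  x -0.011..0.013
z -0.018 n 1028 ymin -0.056 ymax 0.057  x -0.011..0.012
z -0.012 n 792 ymin -0.055 ymax 0.056  x -0.011..0.012
z -0.006 n 211 ymin -0.043 ymax 0.046  x -0.011..0.011
```

View pics/g.png

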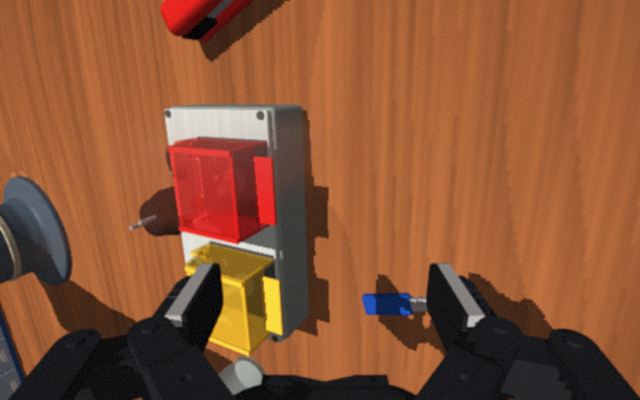

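With the jaws open there is the same knuckle step about 40 mm up the finger. The fix is geometric. With a flatter finger (tilt about 60°) and the tip higher, the tab's inner edge rests on the finger's back about 22 mm up. The end face then pushes the toggle tip. I check reachability next.

Run:
```python
from h import *
robot.grip(0.0)
for t in (55,60,63):
    r=[]
    for xf,z in [(.16,.12),(.15,.08),(.14,.065),(.12,.06),(.0744,.069),(.0645,.100),(.058,.112),(.030,.113)]:
        q=robot.inverse_kinematics(*pose(xf,z,np.radians(t),-1)); r.append(None if q is None else np.round(q,2).tolist())
    print(t,[x is not None for x in r],r[3],r[-1])
s=robot.sense();print(s['t'],s['joint_pos'])
```

```text
55 [False, False, False, True, True, True, True, True] [-0.29, 1.15, 0.14, 0.97, -0.3, 1.98, -0.15] [-0.41, 0.96, 0.28, 1.3, -0.36, 1.88, -0.07]
60 [False, False, False, False, True, True, True, True] None [-0.39, 1.01, 0.27, 1.26, -0.36, 1.96, -0.07]
63 [False, False, False, False, False, False, False, True] None [-0.22, 1.02, -0.05, 1.22, -0.23, 1.97, -0.25]
14.7667 [-0.41818034  0.84504169  0.34459939  1.15113534 -0.32342383  1.65492328
 -0.08944672]
```

```bash
cat >> h.py <<'E'
def gt(x,z,deg,v=.06,c=15):
    p,o=pose(x,z,np.radians(deg),-1)
    h=robot.move_straight(p,vel=v,attitude=o,contact_N=c); s=robot.sense()
    print((x,z,deg),h,round(s['t'],2),np.round(s['tcp_pos']-p,4),np.round(s['wrist_force'],2)); return h
E
python3 - <<'E'
from h import *
gt(.13,.062,42,v=.12,c=20)
for w in [(.1,.060,50),(.078,.062,58),(.076,.070,58),(.070,.083,58),(.066,.095,58),(.062,.105,58),(.058,.112,58)]:
    if gt(*w): break
f=robot.grab_frame('wrist');pickle.dump(f,open('w3.pkl','wb'))
cv2.imwrite('pics/i.png',f['image'][:,:,::-1])
E
```

```text
(0.13, 0.062, 42) False 15.88 [0.0007 0.0001 0.0012] [-0.51  0.15  0.27]
(0.1, 0.06, 50) False 16.54 [ 0.0002 -0.      0.0002] [-0.25  0.15  0.5 ]
(0.078, 0.062, 58) False 17.07 [ 0.0004 -0.0001  0.0001] [ 0.37 -0.13  0.41]
(0.076, 0.07, 58) False 17.35 [0.0006 0.0001 0.0014] [-0.27 -0.6   0.25]
(0.07, 0.083, 58) False 17.74 [0.0002 0.0001 0.0006] [ 1.45 -0.   -0.69]
(0.066, 0.095, 58) False 18.1 [0.0002 0.0001 0.0006] [ 1.35 -0.57 -1.3 ]
(0.062, 0.105, 58) False 18.43 [0.0001 0.     0.0006] [ 0.68  0.1  -0.65]
(0.058, 0.112, 58) False 18.72 [0.     0.0001 0.0005] [ 1.47 -0.21 -0.23]
```

View pics/i.png

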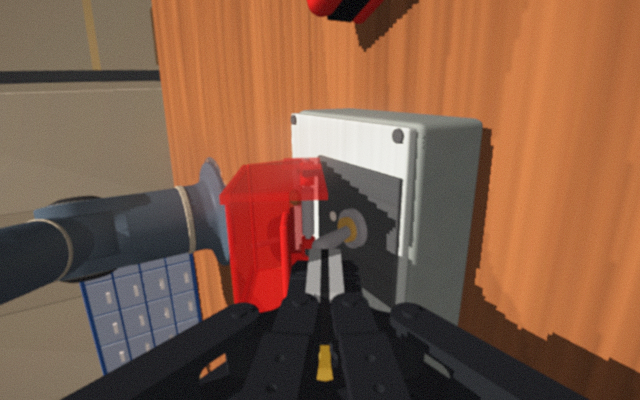

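The guard is held up by the finger with the tab at (297,255). The nut is at (350,228) and the lever tip near (322,241). I check the tip's position, then push.

Run:
```python
from h import *
X=cloud(pickle.load(open('w3.pkl','rb')))
for u,v in [(322,240),(320,243),(335,236),(350,228),(300,250)]:
    p=X[v,u];d=p-H;print((u,v),'xf %.3f lat %.3f z %.3f'%(d@F,d@L,p[2]))
for x in (.052,.047,.043,.039,.035,.032,.030):
    if gt(x,.113,58,v=.04,c=12): break
f=robot.grab_frame('wrist');pickle.dump(f,open('w4.pkl','wb'))
cv2.imwrite('pics/j.png',cv2.resize(f['image'][150:300,230:430,::-1],(800,600),interpolation=cv2.INTER_CUBIC))
```

```text
(322, 240) xf 0.052 lat 0.006 z 0.093
(320, 243) xf 0.053 lat 0.005 z 0.095
(335, 236) xf 0.049 lat 0.005 z 0.083
(350, 228) xf 0.043 lat 0.004 z 0.070
(300, 250) xf 0.001 lat -0.024 z 0.079
(0.052, 0.113, 58) False 19.07 [-0.0004  0.0001 -0.    ] [ 0.18  0.44 -1.91]
(0.047, 0.113, 58) False 19.34 [-0.0003  0.0001 -0.    ] [ 0.31 -0.42 -1.68]
(0.043, 0.113, 58) False 19.59 [-0.0002  0.      0.    ] [-0.1  -0.41 -1.12]
(0.039, 0.113, 58) False 19.84 [ 0.0001 -0.0001  0.0003] [ 2.34 -0.12  0.61]
(0.035, 0.113, 58) False 20.09 [ 0.0002 -0.0001  0.0012] [ 3.27 -0.77  4.33]
(0.032, 0.113, 58) False 20.34 [-0.     -0.0001  0.0016] [ 3.53 -0.68  6.34]
(0.03, 0.113, 58) False 20.59 [ 0.0001 -0.0001  0.0019] [ 2.59 -0.56  7.72]
```

View pics/j.png

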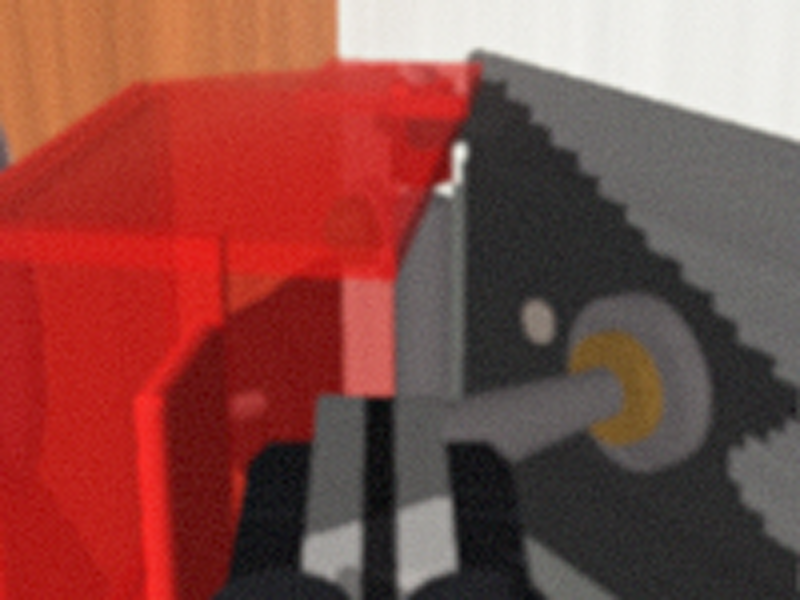

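The finger is riding on the lever tip near the lower pad's edge, with the lever at (430,420) and the vertical force rising. I back off, lower by about 6 mm so the centre of the end face meets the tip, and push again.

Run:
```python
from h import *
gt(.054,.113,58,c=25)
gt(.054,.1065,58)
for x in (.048,.044,.040,.037,.034,.031):
    if gt(x,.1065,58,v=.04,c=15): break
    if np.linalg.norm(robot.sense()['wrist_force'])>14: break
f=robot.grab_frame('wrist');pickle.dump(f,open('w5.pkl','wb'))
cv2.imwrite('pics/k.png',cv2.resize(f['image'][150:300,230:430,::-1],(800,600),interpolation=cv2.INTER_CUBIC))
```

```text
(0.054, 0.113, 58) False 21.19 [-0.0003 -0.0001 -0.0004] [ 1.66 -0.8   0.01]
(0.054, 0.1065, 58) False 21.45 [-0.0006  0.0001 -0.0006] [ 0.26  0.54 -0.6 ]
(0.048, 0.1065, 58) False 21.75 [-0.0003  0.0002  0.0002] [-0.44 -0.23 -1.42]
(0.044, 0.1065, 58) False 22.0 [ 0.0002 -0.      0.0005] [ 2.47 -0.31  0.86]
(0.04, 0.1065, 58) False 22.25 [ 0.0003 -0.0001  0.0016] [2.9  0.31 5.19]
(0.037, 0.1065, 58) False 22.5 [ 0.0013 -0.0001  0.0021] [ 7.1  -0.34  6.86]
(0.034, 0.1065, 58) False 22.75 [ 0.0029 -0.0002  0.0031] [13.26  0.46 10.68]
```

View pics/k.png

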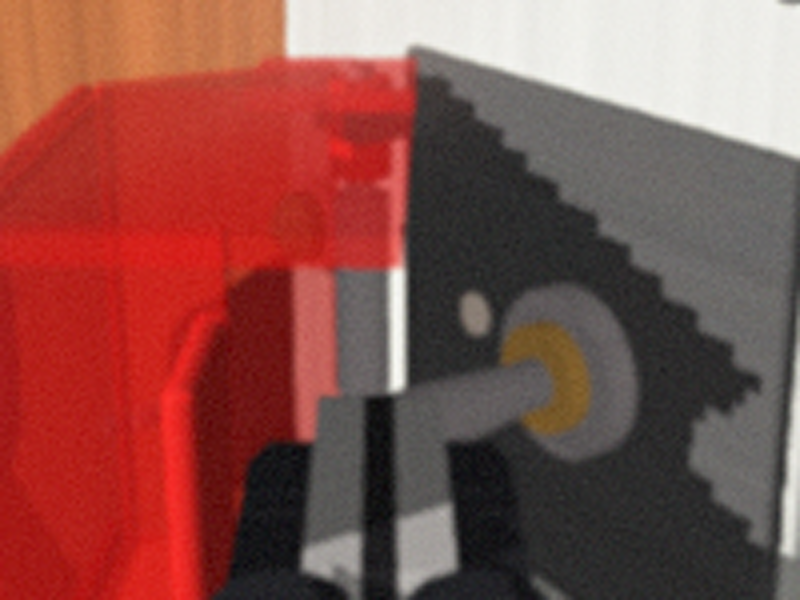

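The lever is still in front of the pads, running from (545,385) to (420,415). I check its angle from depth before doing more, and back off the load.

Run:
```python
from h import *
for n in ('w4','w5'):
    X=cloud(pickle.load(open(n+'.pkl','rb')))
    pts=[(545,385),(500,395),(470,405),(440,415),(420,425),(415,395),(410,450),(380,450),(340,450)] if n=='w5' else [(600,390),(560,405),(520,415),(480,425),(455,420),(440,420),(425,430),(410,410),(340,430)]
    for u,v in pts:
        p=X[150+v//4,230+u//4];d=p-H;print(n,(u,v),'xf %.3f lat %.3f z %.3f'%(d@F,d@L,p[2]))
gt(.046,.1065,58,c=25)
s=robot.sense();R=Ro.from_euler('xyz',s['tcp_rot']).as_matrix()
f=robot.grab_frame('wrist');X=cloud(f);Y=(X-s['tcp_pos'])@R
m=(abs(Y[...,1])<.035)&(Y[...,2]>-.06)&(Y[...,2]<.02)&(Y[...,0]>-.02)&(Y[...,0]<.03)
for a in np.arange(-.042,.016,.004):
    q=m&(Y[...,2]>=a)&(Y[...,2]<a+.004)&(X[...,2]>.07)
    if q.sum()>3:
        y=Y[q][:,1]; print('toolz %.3f n %d y %.3f..%.3f'%(a,q.sum(),y.min(),y.max()))
```

```text
w4 (600, 390) xf 0.041 lat 0.003 z 0.073
w4 (560, 405) xf 0.043 lat 0.004 z 0.081
w4 (520, 415) xf 0.043 lat 0.004 z 0.086
w4 (480, 425) xf 0.043 lat 0.005 z 0.092
w4 (455, 420) xf 0.041 lat 0.005 z 0.095
w4 (440, 420) xf 0.049 lat 0.010 z 0.102
w4 (425, 430) xf 0.051 lat 0.011 z 0.105
w4 (410, 410) xf 0.046 lat 0.011 z 0.104
w4 (340, 430) xf 0.046 lat 0.011 z 0.113
w5 (545, 385) xf 0.042 lat 0.003 z 0.072
w5 (500, 395) xf 0.042 lat 0.003 z 0.078
w5 (470, 405) xf 0.043 lat 0.004 z 0.084
w5 (440, 415) xf 0.055 lat 0.011 z 0.096
w5 (420, 425) xf 0.056 lat 0.011 z 0.099
w5 (415, 395) xf 0.041 lat 0.006 z 0.090
w5 (410, 450) xf 0.060 lat 0.011 z 0.103
w5 (380, 450) xf 0.059 lat 0.011 z 0.106
w5 (340, 450) xf 0.056 lat 0.011 z 0.109
(0.046, 0.1065, 58) False 23.15 [-0.0001 -0.0001 -0.0005] [ 3.38 -0.17  0.52]
toolz -0.042 n 1966 y -0.035..0.035
toolz -0.038 n 1572 y -0.031..0.031
toolz -0.034 n 539 y -0.022..0.027
toolz -0.030 n 738 y -0.016..0.017
toolz -0.026 n 732 y -0.017..0.013
toolz -0.022 n 508 y -0.017..0.014
toolz -0.018 n 485 y -0.017..0.014
toolz -0.014 n 450 y -0.018..0.014
toolz -0.010 n 3952 y -0.035..0.014
toolz -0.006 n 379 y -0.033..0.014
toolz -0.002 n 283 y -0.013..0.013
toolz 0.002 n 179 y -0.012..0.012
toolz 0.006 n 25 y -0.006..0.006
toolz 0.014 n 9 y -0.001..0.003
```

The lever is pushed to about vertical, just short of snapping. The tip nose is only ±6 mm wide, and the knuckle loads the guard when the tip is low. I use tilt 60° with the nose centred at z ≈ 97 mm and push a few mm further.

```bash
cat >> h.py <<'E'
def nose(x,z,deg,**k):
    t=np.radians(deg); return gt(x-.0145*np.cos(t),z+.0145*np.sin(t),deg,**k)
E
python3 - <<'E'
from h import *
nose(.060,.097,60,c=25)
for x in (.052,.048,.045,.042,.040,.038,.036):
    if nose(x,.097,60,v=.05,c=20): break
    if np.linalg.norm(robot.sense()['wrist_force'])>16: break
f=robot.grab_frame('wrist');pickle.dump(f,open('w6.pkl','wb'));X=cloud(f)
cv2.imwrite('pics/l.png',cv2.resize(f['image'][150:300,230:430,::-1],(800,600),interpolation=cv2.INTER_CUBIC))
# lever surface: points close to the lateral middle in front of nut, above plate
d=X-H;xf=d@F;lat=d@L;z=X[...,2]
for a in np.arange(.072,.1,.004):
    q=(z>=a)&(z<a+.004)&(abs(lat)<.008)&(xf>.02)&(xf<.062)
    if q.sum(): print('z %.3f n %d xf %.3f..%.3f med %.3f'%(a,q.sum(),xf[q].min(),xf[q].max(),np.median(xf[q])))
E
```

```text
(np.float64(0.05275), np.float64(0.10955736835487437), 60) False 23.47 [-0.0003 -0.0003 -0.0006] [ 0.63 -0.56  0.27]
(np.float64(0.04475), np.float64(0.10955736835487437), 60) False 23.77 [-0.0003  0.0001  0.0001] [1.59 0.23 0.05]
(np.float64(0.04075), np.float64(0.10955736835487437), 60) False 24.02 [0.0002 0.     0.0012] [ 4.09 -0.6   4.8 ]
(np.float64(0.03775), np.float64(0.10955736835487437), 60) False 24.27 [0.0002 0.0001 0.0014] [3.06 0.16 5.08]
(np.float64(0.03475), np.float64(0.10955736835487437), 60) False 24.52 [0.0008 0.0001 0.0009] [ 5.97 -0.56  4.57]
(np.float64(0.03275), np.float64(0.10955736835487437), 60) False 24.77 [0.0017 0.     0.0018] [ 9.72 -0.09  7.16]
(np.float64(0.030749999999999996), np.float64(0.10955736835487437), 60) False 25.02 [ 0.002  -0.      0.0023] [10.13  0.1   8.96]
(np.float64(0.028749999999999994), np.float64(0.10955736835487437), 60) False 25.27 [0.0003 0.0001 0.0003] [ 3.68 -0.54  1.88]
z 0.072 n 116 xf 0.034..0.040 med 0.038
z 0.076 n 126 xf 0.030..0.039 med 0.036
z 0.080 n 140 xf 0.028..0.037 med 0.035
z 0.084 n 122 xf 0.027..0.036 med 0.034
z 0.088 n 58 xf 0.026..0.053 med 0.030
z 0.092 n 165 xf 0.025..0.060 med 0.051
z 0.096 n 131 xf 0.049..0.062 med 0.057
z 0.100 n 53 xf 0.056..0.062 med 0.060
```

The force dropped and the lever now leans to the rear, so the toggle is on. I withdraw along the entry path.

Run:
```python
from h import *
for w in [(.054,.110,59),(.062,.105,58),(.068,.088,58),(.078,.062,58),(.1,.060,50),(.13,.062,42)]:
    if gt(*w,v=.1,c=25): print('contact')
robot.move_straight(P(.16,.17)[0],vel=.25,attitude=P(.16,.17)[1])
f=robot.grab_frame('wrist');pickle.dump(f,open('w7.pkl','wb'))
a=f['image'][80:280,130:330,::-1]
cv2.imwrite('pics/m.png',cv2.resize(a,(600,600),interpolation=cv2.INTER_CUBIC)); print(robot.sense()['t'])
```

```text
(0.054, 0.11, 59) False 25.73 [-0.0005 -0.0001 -0.0009] [1.35 0.75 0.26]
(0.062, 0.105, 58) False 25.98 [-0.0004  0.0001 -0.0003] [ 0.26 -0.06 -0.09]
(0.068, 0.088, 58) False 26.31 [-0.0006 -0.0002 -0.0013] [ 0.48 -0.03  0.32]
(0.078, 0.062, 58) False 26.73 [-0.0003 -0.0001 -0.0006] [-0.7  -0.3   0.04]
(0.1, 0.06, 50) False 27.11 [0.0002 0.0002 0.0015] [-0.73  0.66  0.73]
(0.13, 0.062, 42) False 27.57 [-0.0007  0.     -0.0003] [0.17 0.17 0.17]
28.2333
```

View pics/m.png

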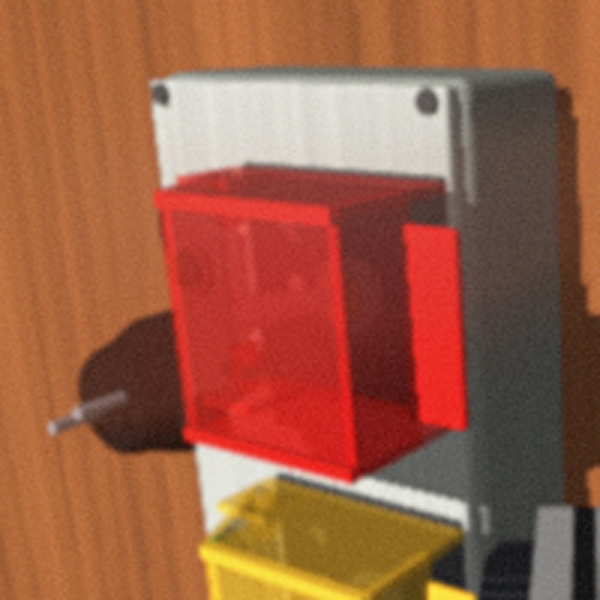

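The red guard is shut, with its tab level at (435,330). The yellow switch and the surroundings are untouched and the robot is clear, so I hand in.

```bash
python3 -c "
from plant import robot
print(robot.close_job())"
```

```text
the job is handed in; nothing more can be done
None
```

I switched the red toggle on and the guard dropped shut over it; I handed the job in at about 28 s, but no verdict came back, and an earlier jammed push reached about 49 N at the wrist, which may break the 40 N limit if the finger's knuckle counts as gripper body.

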